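# Stain viewer: load a sample, set the polariser, focus and shoot

## Task

Draw the square-framed sample paddle out of the steel rack, lay it flat on the dark mat and let go, then take it again and slide it, frame first, fully home into the bay of the white stain viewer and let go. Then turn the viewer's polariser dial until its scale reads 60 degrees against the index line, half-press the big key on the grey console to its first click and keep it there for half a second, then press it fully down and release it. Leave the round paddle and the spray bottle as they are, and never press the key fully before the paddle is home and the dial is set.

Things in the scene. Friction and masses are not known exactly. Their poses are not given: they have to be found in the camera images.
- paddle_center (a point): Square-framed paddle (loose, white, 190 mm long, lies flat), point at mid-length, 14 mm above its underside. x from handle to frame, z up. Handle x -95 to +5 mm, 28 wide, 28 high. Frame x +5 to +95 mm, 56 wide, 20 high, undersides flush. Starts on the bench, handle inside either rack pocket, frame standing out: draw it 105 mm or more along its own x before lifting.
- frame_center (a point): Centre of the square-framed paddle's frame, half-way up it: 50 mm along x from paddle_center and 4 mm lower.
- paddle: The same square-framed paddle, 0.13 to 0.25 kg; origin on its underside at mid-length, axes as for paddle_center.
- round_center (a point): The other paddle, to be left in its pocket: same handle (x -95 to +5 mm), but a round frame 64 mm across with its centre at x = +37 mm. Point at the handle's half height, 14 mm up. It lies 120 mm beside the square-framed one, about parallel.
- rack: Fixed low steel rack 210 mm wide (y), 110 deep (x), 46 high, with a roof (underside 38 mm up) and two pockets 74 mm wide at y = -60 and +60 mm, open to its own -x, which faces the left side of the table. Origin under its centre, on the bench.
- mat: Thin dark mat on the bench, 220 mm (x) by 190 mm (y), under 1 mm thick; origin at its middle. The paddle's middle must lie over it when put down; the paddle's ends may overhang.
- viewer: White stain viewer, fixed; bay mouth to its -x, towards the robot. Origin on the bench. Base plate (bay floor, apron) 8 mm thick, x -150 to +160, y -80 to +80 mm. Bay 68 mm wide about y = 0, roof 44 mm above the bench, from hood front x = -30 to a stop at x = +52 mm. Hood top 80 mm up; screen tower 160 mm high at x +120 to +160 mm.
- bay_home (a point): Where paddle_center is when the paddle is fully home: frame against the stop, lying on the bay floor (point 22 mm above the bench), paddle x along this x (the viewer's x, inward). The handle and 8 mm of the frame then stand out over the apron.
- dial_grip (a point): Centre of the dial's black grip bar, on the dial's vertical axis, 108 mm above the bench. Bar 60 mm long (this x), 16 wide (y), top 124 mm above the bench, foot on an aluminium disc 90 mm across whose top is 90 mm up. Turns with the dial; -x points to the scale's zero.
- dial (a joint): Scale reading at the index line, rad, 0 to 3.14, starts 95 to 135 deg; grows turning counterclockwise from above; stays put (0.06 N m). On the disc: black V = zero (white line on the bar at that end), ticks each 10 deg, long each 30, clockwise from zero to 180. Index: dark line at the dial's front (viewer's -x). 60 deg (1.047): second long tick at the index, V 60 deg counterclockwise of it.
- key_top (a point): Centre of the top of the two-stage key: a black square cap 38 by 38 mm on a fixed grey console 90 by 80 mm, 48 mm high round the key. Released, the top is 66 mm above the bench. Pressed straight down; the point moves with the cap.
- key_half (a joint): First stage of the key, m: 0 released, 0.006 at the first click (cap 6 mm down). Light spring, 1.5 N to start and 3 N at the click, where the cap stops against the firmer second stage.
- key_full (a joint): Second stage of the key, m: 0 until the push passes 9 N, then to 0.006 at 13 N, fully down (cap 12 mm down in all). Both stages spring back when let go.
- spray: Clear spray bottle with a grey trigger head, standing free at the back, 190 mm tall, 68 mm across; origin under its middle.
Mind the look-alikes: they are no part of the job. What is shaped like the part that bears key_top but red or turquoise is not meant.

How it is judged:
On the way, in this order (a step that is already met when the one before it is completed fails the run):
1. the square-framed paddle lies flat and still on the mat, let go (x of paddle_center in the frame of mat between -0.11 and 0.11 m and y of paddle_center in the frame of mat between -0.095 and 0.095 m and height (world z) of paddle_center below 0.022 m and angle between paddle_center's own z axis and vertical below 0.1 rad and contact force between the fingers and paddle below 0.1 N and linear speed of paddle below 0.02 m/s), for 0.1 s.
2. the paddle lies fully home in the viewer's bay, let go (x of paddle_center in the frame of bay_home between -0.006 and 0.006 m and y of paddle_center in the frame of bay_home between -0.01 and 0.01 m and z of paddle_center in the frame of bay_home between -0.006 and 0.006 m and x of frame_center in the frame of bay_home above 0.02 m and angle between the x axis of paddle_center and the x axis of bay_home, either way round below 0.14 rad and angle between paddle_center's own z axis and vertical below 0.08 rad and contact force between the fingers and paddle below 0.1 N), for 0.1 s.
3. the dial reads 60 degrees (within 3) and stands still (value of joint dial between 0.994 and 1.1 rad and velocity of joint dial between -0.05 and 0.05 rad/s), for 0.2 s.
4. the key is held at its first click, not further, for 0.3 s (value of joint key_half above 0.004 m and value of joint key_full below 0.0015 m), for 0.3 s.
5. the key is pressed fully down (value of joint key_half above 0.004 m and value of joint key_full above 0.0045 m), for 0.05 s.
At the end, for the whole second after the job is handed in: The square-framed paddle lies still and released in the viewer's bay, frame inwards, within 6 mm of fully home along the bay, 10 mm across and 0.14 rad of straight; the dial reads 60 degrees within 3; the key is fully released (both stages under 1.5 mm) (all of step 2 and value of joint dial between 0.994 and 1.1 rad and value of joint each of key_half, key_full below 0.0015 m and linear speed of paddle below 0.02 m/s); the robot touches nothing.
It fails at once if the key is pressed into its second stage before the paddle is home and the dial reads 60 degrees (value of joint key_full above 0.003 m and not ((x of paddle_center in the frame of bay_home between -0.006 and 0.006 m and y of paddle_center in the frame of bay_home between -0.01 and 0.01 m and z of paddle_center in the frame of bay_home between -0.006 and 0.006 m and x of frame_center in the frame of bay_home above 0.02 m and angle between the x axis of paddle_center and the x axis of bay_home, either way round below 0.14 rad and angle between paddle_center's own z axis and vertical below 0.08 rad) and value of joint dial between 0.994 and 1.1 rad)).
It fails at once if the round paddle is moved by more than 30 mm (distance of round_center from where it was at the start of the episode above 0.03 m).
It fails at once if the spray bottle is moved by more than 40 mm or tipped over (distance of spray from where it was at the start of the episode above 0.04 m or angle between spray's own z axis and vertical above 0.5 rad).
It also fails if it takes over 72 s, if anything falls off the work surface, if the arm or the gripper's body presses on something with over 40 N, if the wrist force passes 120 N, or if a joint passes its speed limit or range.

## Robot

A 6-joint arm with a two-finger parallel gripper is mounted at the origin on the work surface. World frame = base frame: x ahead of the robot, y to its left, z up, the work surface at z = 0. Lengths are in m, angles in rad, forces in N, time in s.
With the tool pointing down it reaches from about 0.35 to 0.85 m from the base axis. Payload 8.1 kg.
Tool frame: the origin (TCP) lies where the fingers leave the gripper's body, on its centre line; the fingertips stand 84 mm ahead of it and the grasp point (between the pads) lies 65 mm ahead of it; z points along the fingers, y is the line along which they close (so a half turn about z gives the same grasp; the last joint's range is limited). The gripper opens to 93 mm and grips with 3 to 60 N. Pads are 15 mm wide; open, the fingers measure 128 mm over their backs; the gripper's body (75 mm by 188 mm) begins 65 mm behind the grasp point.
Start: joints at [-1.252, 0.13, 1.488, -0, 1.523, -0.085], TCP at [0.236, -0.552, 0.303] pointing down, gripper open.
Joint ranges: [-2.96, 2.96], [-0.89, 2.26], [0.02, 2.5], [-1.34, 4.48], [0, 2.73], [-2.66, 2.66]. Speed limits (rad/s): [2.39, 2.39, 2.79, 3.14, 3.14, 3.14].

## Interface

Orientations are given as a rotation vector (axis times angle).
In Python, from plant import robot gives the robot as it stands.
- The arm moves only by the shell command python3 -m jog 'ROWS' [FORCE]. ROWS is text: rows parted by semicolons, each of 5 numbers parted by spaces: the opening, from 0 (shut) to 1 (fully open), then the shift along the tool's x, y, z in m, then the turn about the tool's z in degrees. A call has 1 to 10 rows; each row shifts and turns the commanded pose from where the row before left it, along the tool's axes as they then stand; what a row does not reach is not made up. A row lasts 1/12 s, in which the tool goes at most 41.7 mm and 7.16 degrees, less where a joint would pass 70% of its speed; a pose out of reach is approached as far as the arm can. A call with a gripper value outside its range is refused whole. The fingers move at their own pace and stop on an object; FORCE is the grip in N (left out, the last holds). Time passes only in rows, so rows that do not move let the fingers close. It gives the time, the measured TCP pose, the force, the opening and the grip force at its end, in the units of the state.
- robot.read_state(): the state, without advancing time (a new reading comes with each control period).
- robot.read_camera(name): name is "scene" or "top" or "wrist"; returns a dict with "color" (384x512x3 uint8, red, green, blue), "intrinsics" (3x3 intrinsics, pixels), "pose" (4x4, takes a point from camera to world coordinates); the wrist camera has in their place "tool_from_camera" (4x4, takes a point from camera to tool coordinates, whose origin is the TCP and whose axes are the flange's). Camera axes: x right, y down, z forward; pixel columns grow to the right and rows downward; lengths in m; the calibration is good to about 2 mm. A picture is of the moment at which its call begins: read the wrist's pose just before it. There is no depth.
- robot.close_job(): hands the job in; it is judged then, once.
The state is a dict: "t": time; "q": joint angles; "dq": joint speeds; "joint_torque": joint torques, N m; "tool_pos": TCP position; "orientation": TCP orientation; "force": force on the tool from outside, world axes, zero at the start; "wrist_torque": the same for the moment, N m; "opening": finger opening in m; "gripper_force": force on a finger pad.
Only numpy, scipy, OpenCV 4.12 (cv2) and the standard library are available. Lean on these libraries where they do the work, as an engineer would, in place of code of your own. Each camera call takes 0.05 s, during which the arm holds its last target. There are 200 camera calls.

## Working session

There is one attempt and no reset: what is moved stays moved. The work goes in short steps, Python scripts to look and compute and a shell command to move; the robot and the scene stay as the last step left them, time stands still between calls to the robot, and variables do not carry over. Pictures are saved under pics/ and viewed, at most 12 in all, crops included, and the job is handed in when it is done.

```bash
ls; mkdir -p pics
cat > h.py <<'E'
import numpy as np, cv2
from scipy.spatial.transform import Rotation as R
from plant import robot
def cam(n):
    s=robot.read_state(); c=robot.read_camera(n); K=np.array(c["intrinsics"])
    if n=="wrist":
        T=np.eye(4);T[:3,:3]=R.from_rotvec(s["orientation"]).as_matrix();T[:3,3]=s["tool_pos"];P=T@np.array(c["tool_from_camera"])
    else: P=np.array(c["pose"])
    return c["color"],K,P
def ray(K,P,u,v,z):
    d=P[:3,:3]@np.linalg.inv(K)@np.array([u,v,1.]);o=P[:3,3];return o+d*(z-o[2])/d[2]
def proj(K,P,p):
    c=P[:3,:3].T@(np.array(p)-P[:3,3]);return (K@c/c[2])[:2]
def save(n,im,k=1):
    cv2.imwrite("pics/"+n,cv2.resize(im[:,:,::-1],None,fx=k,fy=k,interpolation=cv2.INTER_CUBIC))
E
python3 - <<'E'
from h import *
for n in("top","scene"):
    im,K,P=cam(n);save(n+"0.png",im,1.5);np.savez(n+".npz",im=im,K=K,P=P);print(n,P[:3,3].round(3),P[:3,2].round(2),K[0,0])
print(robot.read_state())
E
```

```text
pics
top [ 0.377 -0.048  1.085] [ 0.21  0.   -0.98] 368.9829522852
scene [ 1.207 -0.374  0.54 ] [-0.74  0.39 -0.55] 355.47054763253345
{'t': 0.1, 'q': array([-1.25241999e+00,  1.31100799e-01,  1.48913450e+00, -2.51841523e-05,
        1.52301871e+00, -8.54024349e-02]), 'dq': array([-0.00185781, -0.00093727, -0.00113104, -0.00070713, -0.00085359,
        0.00154731]), 'joint_torque': array([ 8.90547417e-04, -5.61343825e+01, -4.93094265e+01,  7.69788120e-02,
        2.91229854e-02, -9.98602809e-05]), 'tool_pos': array([ 0.23563449, -0.55139395,  0.30180289]), 'orientation': array([-3.07617110e+00, -6.29625947e-01,  3.42368891e-04]), 'force': array([ 0.67623405, -1.00733941, -0.49235537]), 'wrist_torque': array([ 0.01489319,  0.0062889 , -0.00707377]), 'gripper_force': 0.0, 'opening': 0.09318405415140718}
```

View pics/top0.png

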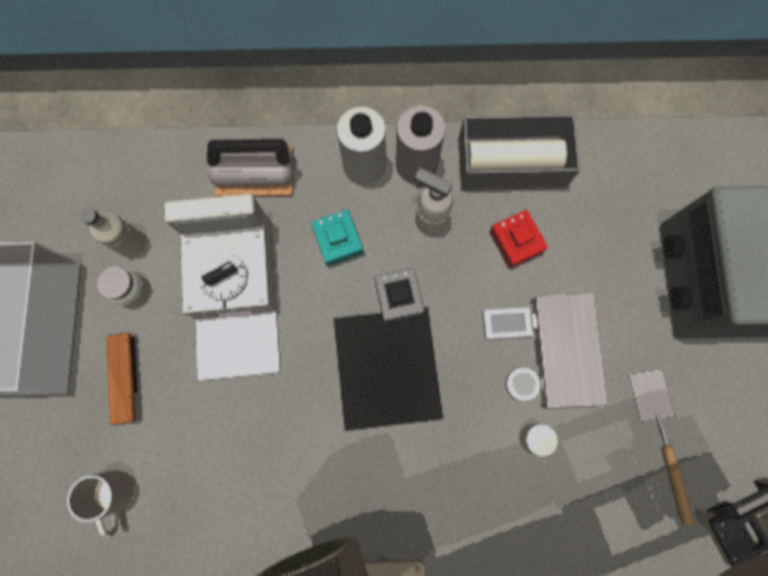

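View pics/scene0.png

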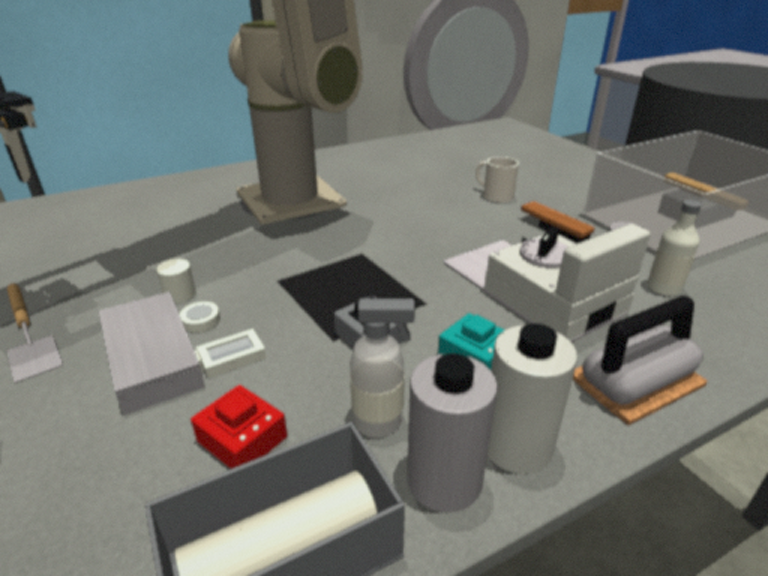

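Top view: the square paddle's frame is at (508,323), left of the rack (571,350), with the round one at (523,384). The mat is at (388,368). The viewer's apron is at (237,345), its dial at (224,273) and the index at (224,303). There are three key consoles: grey at (399,292), turquoise at (337,237) and red at (519,238). The task asks for a black cap on a grey console, so it's the one at (399,292). The spray bottle is at (434,200).

```bash
cat > m.py <<'E'
from h import *
d=np.load("top.npz");im,K,P=d["im"],d["K"],d["P"]
hsv=cv2.cvtColor(im,cv2.COLOR_RGB2HSV);g=cv2.cvtColor(im,cv2.COLOR_RGB2GRAY)
def rect(name,mask,box,z,n=1):
    x0,y0,x1,y1=[int(b/1.5) for b in box];m=np.zeros_like(g);m[y0:y1,x0:x1]=mask[y0:y1,x0:x1]
    cs,_=cv2.findContours(m,cv2.RETR_EXTERNAL,cv2.CHAIN_APPROX_NONE)
    c=max(cs,key=cv2.contourArea); pts=np.array([ray(K,P,*p[0],z)[:2] for p in c],np.float32)
    (cx,cy),(w,h),a=cv2.minAreaRect(pts*1000);print(name,"c",round(cx,1),round(cy,1),"size",round(w,1),round(h,1),"ang",round(a,1),cv2.contourArea(c))
M=lambda b:b.astype(np.uint8)*255
rect("mat",M(g<45),(325,318,450,435),0.001)
rect("frame",M(g>165),(475,300,533,345),0.020)
rect("round",M(g>165),(500,362,538,405),0.020)
rect("cap",M(g<50),(378,272,420,312),0.066)
rect("hood",M(g>170),(178,225,275,310),0.08)
rect("apron",M(g>170),(190,314,285,385),0.008)
rect("rack",M((g>125)),(537,285,612,412),0.046)
E
python3 m.py
python3 - <<'E'
from h import *
d=np.load("top.npz");im=d["im"]
a=cv2.resize(im[145:260,115:200],None,fx=5,fy=5,interpolation=cv2.INTER_CUBIC)
b=cv2.resize(im[175:290,315:390],None,fx=5,fy=5,interpolation=cv2.INTER_CUBIC)
save("crop1.png",np.hstack([a[:,:425],b[:,:375]]))
E
```

```text
mat c 454.6 -48.1 size 206.2 181.8 ang 5.0 3586.5
frame c 538.2 -284.6 size 56.4 89.2 ang 2.4 538.5
round c 420.6 -302.7 size 54.0 60.1 ang 85.6 330.0
cap c 590.5 -73.3 size 41.2 41.4 ang 11.1 176.5
hood c 639.6 254.7 size 144.9 156.5 ang 3.3 2114.5
apron c 503.6 244.3 size 116.4 158.2 ang 4.8 2012.0
rack c 486.5 -401.4 size 140.7 242.2 ang 85.6 3922.5
```

View pics/crop1.png

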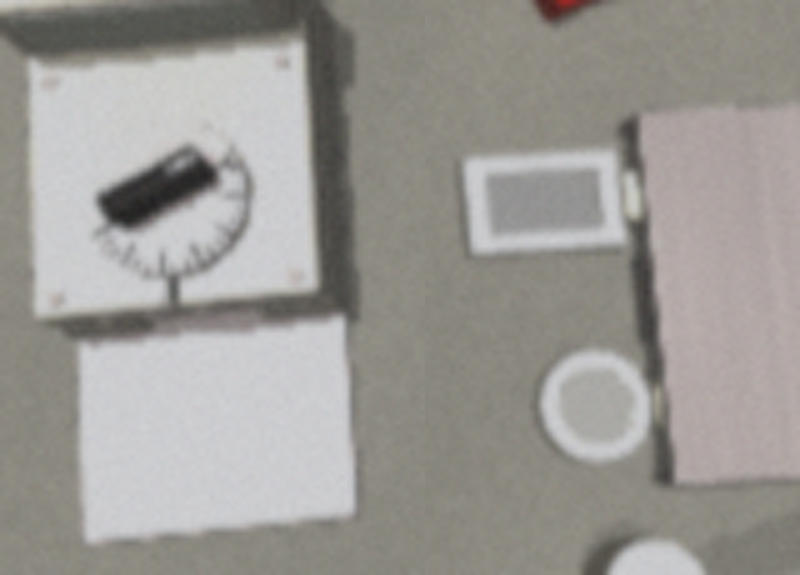

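The crop shows the dial's white line (zero end) at the bar's upper right and the index at (173,290). The square-framed paddle (545,200) has a rectangular window; the round one at (597,405) stays put. All measured sizes match the given ones, so I'm setting out.

```bash
cat > go.py <<'E'
import sys
from h import *
x,y,z,yaw=map(float,sys.argv[1:5]); s=robot.read_state()
Rm=R.from_rotvec(s["orientation"]).as_matrix(); cy=np.degrees(np.arctan2(Rm[1,0],Rm[0,0]))
t=(cy-yaw+180)%360-180
d=np.array([x,y,z])-s["tool_pos"]
a=np.radians(yaw);R2=np.array([[np.cos(a),np.sin(a),0],[np.sin(a),-np.cos(a),0],[0,0,-1]])
print("t",round(s["t"],2),"pos",s["tool_pos"].round(4),"yaw",round(cy,2),"tilt",np.degrees(np.arccos(-Rm[2,2])).round(2),"q6",s["q"][5].round(2),"F",s["force"].round(1),"open",round(s["opening"],4),"gf",s["gripper_force"])
print("turn",round(t,2),"| shift mm now-axes",(Rm.T@d*1000).round(1),"| after turn",(R2.T@d*1000).round(1))
E
python3 go.py 0.538 -0.285 0.25 93
```

```text
t 0.1 pos [ 0.2356 -0.5514  0.3018] yaw 23.13 tilt 0.1 q6 -0.09 F [ 0.7 -1.  -0.5] open 0.0932 gf 0.0
turn -69.87 | shift mm now-axes [ 382.7 -126.1   52.1] | after turn [250.2 315.9  51.8]
```

```bash
python3 -m jog '1 0.025 -0.008 0 0;1 0.025 -0.008 0 0;1 0.025 -0.008 0 0;1 0.025 -0.008 0 0;1 0.025 -0.008 0 0;1 0.025 -0.008 0 0;1 0.025 -0.008 0 0;1 0.025 -0.008 0 0;1 0.025 -0.008 0 0;1 0.025 -0.008 0 0' && python3 -m jog '1 0.026 -0.009 0 0;1 0.026 -0.009 0 0;1 0.026 -0.009 0 0;1 0.026 -0.009 0 0;1 0.026 -0.009 0 0' && python3 -m jog '1 0 0 0.005 -7;1 0 0 0.005 -7;1 0 0 0.005 -7;1 0 0 0.005 -7;1 0 0 0.005 -7;1 0 0 0.005 -7;1 0 0 0.005 -7;1 0 0 0.005 -7;1 0 0 0.005 -7;1 0 0 0.005 -7'; python3 -m jog '1 0 0 0 0;1 0 0 0 0'>/dev/null; python3 go.py 0.538 -0.285 0.25 93
python3 - <<'E'
from h import *
im,K,P=cam("wrist");save("w1.png",im,1.5);np.savez("w1.npz",im=im,K=K,P=P);print(P.round(3),K[0,0])
E
```

```text
t: 0.93
tool_pos: [0.4349, -0.3788, 0.3023]
orientation: [-3.077, -0.63, 0.001]
force: [0.1, 0.6, -0.6]
opening: 0.093
gripper_force: 0.0
t: 1.35
tool_pos: [0.5368, -0.2863, 0.3022]
orientation: [-3.077, -0.63, 0.001]
force: [-0.1, -0.6, 0.5]
opening: 0.093
gripper_force: 0.0
t: 2.18
tool_pos: [0.5358, -0.2873, 0.2519]
orientation: [-2.152, -2.287, 0.0]
force: [-0.2, 0.7, -0.1]
opening: 0.0926
gripper_force: 0.0
t 2.35 pos [ 0.5358 -0.2872  0.252 ] yaw 92.91 tilt 0.09 q6 -0.63 F [-0.5  0.3 -0. ] open 0.0932 gf 0.0
turn -0.09 | shift mm now-axes [2.1 2.3 2. ] | after turn [2.1 2.3 2. ]
[[ 0.999  0.049  0.013  0.531]
 [ 0.051 -0.956 -0.29  -0.207]
 [-0.002  0.29  -0.957  0.334]
 [ 0.     0.     0.     1.   ]] 277.56024157865755
```

View pics/w1.png

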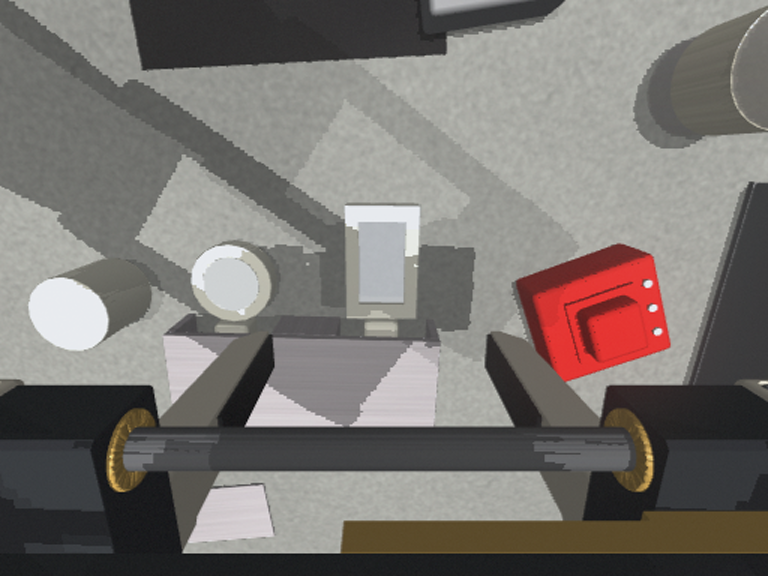

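The wrist view shows the square paddle's frame with corners near (345,205), (420,205), (347,320) and (418,320). The round paddle at (231,282) is well clear of the grasp.

```bash
python3 - <<'E'
from h import *
d=np.load("w1.npz");K,P=d["K"],d["P"]
for u,v in[(345,205),(420,205),(348,319),(416,319)]: print(ray(K,P,u/1.5,v/1.5,0.02).round(4))
E
python3 go.py 0.538 -0.285 0.088 93
```

```text
[ 0.5066 -0.2424  0.02  ]
[ 0.5625 -0.2396  0.02  ]
[ 0.5115 -0.3337  0.02  ]
[ 0.5665 -0.3308  0.02  ]
t 2.4 pos [ 0.536  -0.2874  0.2525] yaw 92.88 tilt 0.04 q6 -0.63 F [-0.4  0.9  0. ] open 0.0933 gf 0.0
turn -0.12 | shift mm now-axes [  2.2   2.2 164.5] | after turn [  2.3   2.2 164.5]
```

```bash
python3 -m jog '1 0 0 0.025 0;1 0 0 0.025 0;1 0 0 0.025 0;1 0 0 0.025 0;1 0 0 0.025 0;1 0 0 0.02 0;1 0 0 0.014 0;1 0 0 0.005 0;1 0 0 0 0' >/dev/null&& python3 -m jog '0 0 0 0 0;0 0 0 0 0;0 0 0 0 0;0 0 0 0 0;0 0 0 0 0;0 0 0 0 0;0 0 0 0 0;0 0 0 0 0' 25; python3 go.py 0.538 -0.165 0.088 93
```

```text
t: 3.82
tool_pos: [0.5363, -0.2876, 0.0892]
orientation: [2.16, 2.281, 0.0]
force: [-0.3, 1.4, 3.6]
opening: 0.056
gripper_force: 25.0
t 3.82 pos [ 0.5363 -0.2876  0.0892] yaw 93.13 tilt 0.04 q6 -0.63 F [-0.3  1.4  3.6] open 0.056 gf 24.99602884054184
turn 0.13 | shift mm now-axes [122.3   8.3   1.2] | after turn [122.3   8.1   1.2]
```

```bash
python3 -m jog '0 0.012 0 0 0;0 0.012 0 0 0;0 0.012 0 0 0;0 0.012 0 0 0;0 0.012 0 0 0;0 0.012 0 0 0;0 0.012 0 0 0;0 0.012 0 0 0;0 0.012 0 0 0;0 0.004 0 0 0' && python3 -m jog '0 0 0 -0.015 0;0 0 0 -0.02 0;0 0 0 -0.02 0;0 0 0 -0.02 0;0 0 0 -0.02 0;0 0 0 -0.02 0'; python3 go.py 0.48 -0.048 0.2 0
```

```text
t: 4.65
tool_pos: [0.5301, -0.1737, 0.0892]
orientation: [2.158, 2.282, 0.0]
force: [0.5, -4.4, 3.9]
opening: 0.0558
gripper_force: 25.0
t: 5.15
tool_pos: [0.5288, -0.1736, 0.2031]
orientation: [-2.156, -2.28, 0.001]
force: [0.3, 0.3, -2.5]
opening: 0.0557
gripper_force: 25.0
t 5.15 pos [ 0.5288 -0.1736  0.2031] yaw 93.19 tilt 0.22 q6 -0.47 F [ 0.3  0.3 -2.5] open 0.0557 gf 24.99108463525772
turn 93.19 | shift mm now-axes [128.1 -41.8   3.5] | after turn [ -48.8 -125.6    3.1]
```

```bash
python3 -m jog '0 0.022 -0.0065 0 0;0 0.022 -0.0065 0 0;0 0.022 -0.0065 0 0;0 0.022 -0.0065 0 0;0 0.022 -0.0065 0 0;0 0.022 -0.0065 0 0;0 0.022 -0.0065 0 0' >/dev/null&& python3 -m jog '0 0 0 0 7;0 0 0 0 7;0 0 0 0 7;0 0 0 0 7;0 0 0 0 7;0 0 0 0 7;0 0 0 0 7' >/dev/null&&python3 -m jog '0 0 0 0 7;0 0 0 0 7;0 0 0 0 7;0 0 0 0 7;0 0 0 0 7;0 0 0 0 7;0 0 0 0 2;0 0 0 0 0'; python3 go.py 0.475 -0.02 0.091 0
```

```text
t: 6.98
tool_pos: [0.4748, -0.023, 0.2023]
orientation: [-3.14, -0.002, 0.005]
force: [0.1, 0.2, -1.4]
opening: 0.0558
gripper_force: 25.0
t 6.98 pos [ 0.4748 -0.023   0.2023] yaw 0.08 tilt 0.19 q6 1.41 F [ 0.1  0.2 -1.4] open 0.0558 gf 24.992003738880157
turn 0.08 | shift mm now-axes [  0.6  -2.9 111.3] | after turn [  0.2  -3.  111.3]
```

```bash
python3 -m jog '0 0 0 0.02 0;0 0 0 0.02 0;0 0 0 0.02 0;0 0 0 0.02 0;0 0 0 0.015 0;0 0 0 0.01 0;0 0 0 0.005 0;0 0 0 0.002 0;0 0 0 0 0' && python3 -m jog '1 0 0 0 0;1 0 0 0 0;1 0 0 0 0;1 0 0 0 0;1 0 0 0 0;1 0 0 0 0;1 0 0 0 0;1 0 0 0 0'; python3 -m jog '1 0 0 -0.02 0;1 0 0 -0.03 0;1 0 0 -0.03 0;1 0 0 -0.03 0;1 -0.025 0 -0.03 0;1 -0.025 0 -0.02 0;1 -0.025 0 0 0;1 -0.025 0 0 0;1 0 0 0 0'
python3 - <<'E'
from h import *
im,K,P=cam("wrist");np.savez("w2.npz",im=im,K=K,P=P);save("w2.png",im,1.5)
E
python3 go.py 0.375 -0.02 0.09 0
```

```text
t: 7.73
tool_pos: [0.476, -0.0241, 0.0917]
orientation: [-3.141, -0.005, 0.001]
force: [-0.2, -0.1, -0.9]
opening: 0.0557
gripper_force: 25.0
t: 8.4
tool_pos: [0.4761, -0.0244, 0.0918]
orientation: [-3.142, -0.004, -0.0]
force: [0.8, 0.1, -0.4]
opening: 0.0927
gripper_force: 0.0
t: 9.15
tool_pos: [0.3734, -0.0245, 0.2518]
orientation: [3.141, 0.004, -0.001]
force: [0.2, 0.3, -0.7]
opening: 0.093
gripper_force: 0.0
t 9.2 pos [ 0.375  -0.0246  0.252 ] yaw 0.12 tilt 0.08 q6 1.37 F [ 0.  -0.3  0.9] open 0.093 gf 0.0
turn 0.12 | shift mm now-axes [ -0.2  -4.6 162. ] | after turn [ -0.   -4.6 162. ]
```

View pics/w2.png

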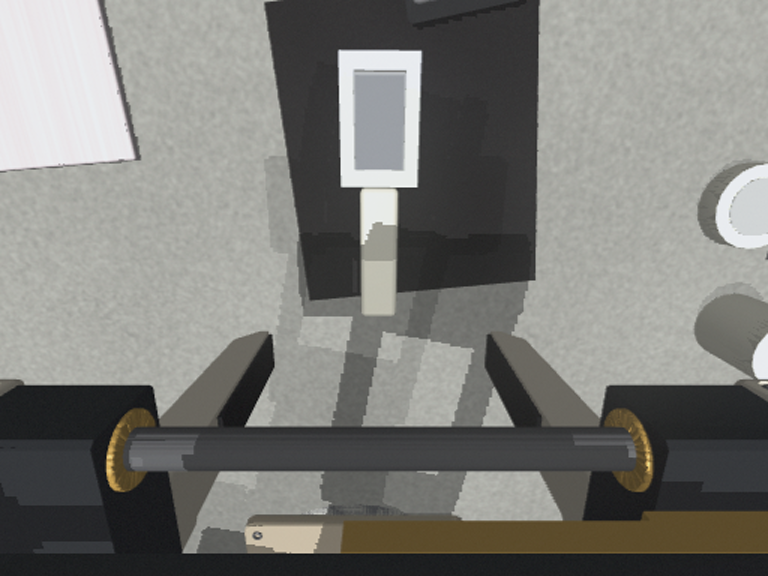

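The paddle lies flat on the mat with its frame at (380,118) and the handle end at (378,315). Its middle, near (379,190), is well over the mat. The apron's front corner shows at (138,158).

Run:
```python
from h import *
d=np.load("w2.npz");K,P=d["K"],d["P"]
for u,v,z in[(339,50,.021),(421,50,.021),(341,187,.021),(417,187,.021),(362,190,.029),(397,190,.029),(362,315,.029),(395,315,.029),(138,158,.008),(0,171,.008),(100,0,.008)]: print(u,v,ray(K,P,u/1.5,v/1.5,z).round(4))
```

```text
339 50 [0.5215 0.0023 0.021 ]
421 50 [ 0.5216 -0.0528  0.021 ]
341 187 [0.4316 0.0032 0.021 ]
417 187 [ 0.4317 -0.0527  0.021 ]
362 190 [ 0.4301 -0.0126  0.029 ]
397 190 [ 0.4302 -0.0377  0.029 ]
362 315 [ 0.3341 -0.0116  0.029 ]
395 315 [ 0.3342 -0.0375  0.029 ]
138 158 [0.4516 0.156  0.008 ]
0 171 [0.442 0.262 0.008]
100 0 [0.5542 0.1647 0.008 ]
```

```bash
python3 -m jog '1 0 0 0.025 0;1 0 0 0.025 0;1 0 0 0.025 0;1 0 0 0.025 0;1 0 0 0.025 0;1 0 0 0.02 0;1 0 0 0.012 0;1 0 0 0.005 0;1 0 0 0 0' >/dev/null&& python3 -m jog '0 0 0 0 0;0 0 0 0 0;0 0 0 0 0;0 0 0 0 0;0 0 0 0 0;0 0 0 0 0;0 0 0 0 0;0 0 0 0 0;0 0 0 0 0;0 0 0 0 0' 50 >/dev/null; python3 -m jog '0 0 0 -0.015 0;0 0 0 -0.02 0;0 0 0 -0.02 0;0 0 0 -0.02 0;0 0 0 -0.02 0;0 0 0 -0.02 0;0 0 0 -0.015 0;0 0 0 0 0'
python3 go.py 0.4 0.15 0.22 5
python3 - <<'E'
from h import *
im,K,P=cam("wrist");np.savez("w3.npz",im=im,K=K,P=P);save("w3.png",im,1)
E
```

```text
t: 11.45
tool_pos: [0.3776, -0.0249, 0.2229]
orientation: [3.141, 0.004, 0.008]
force: [0.2, 0.0, -1.5]
opening: 0.0279
gripper_force: 50.0
t 11.45 pos [ 0.3776 -0.0249  0.2229] yaw 0.14 tilt 0.3 q6 1.37 F [ 0.2  0.  -1.5] open 0.0279 gf 49.99922275543213
turn -4.86 | shift mm now-axes [  22.8 -174.9    2.9] | after turn [  37.5 -172.3    2.9]
```

```bash
python3 -m jog '0 0.001 -0.025 0 0;0 0.001 -0.026 0 0;0 0.001 -0.026 0 0;0 0.001 -0.026 0 0;0 0.001 -0.026 0 0;0 0.001 -0.026 0 0;0 0.001 -0.026 0 0;0 0.001 -0.026 0 0;0 0.001 -0.025 0 0;0 0.001 -0.025 0 0' >/dev/null&& python3 -m jog '0 0 0 0.02 -5;0 0 0 0.02 0;0 0 0 0.02 0;0 0 0 0 0'
python3 go.py 0.391 0.232 0.11 5
python3 - <<'E'
from h import *
im,K,P=cam("wrist");np.savez("w4.npz",im=im,K=K,P=P);save("w4.png",im,1.5)
E
```

```text
t: 12.67
tool_pos: [0.3819, 0.2311, 0.1537]
orientation: [3.135, 0.141, -0.014]
force: [-1.6, -1.0, -2.0]
opening: 0.0278
gripper_force: 50.0
t 12.67 pos [0.3819 0.2311 0.1537] yaw 5.16 tilt 0.56 q6 1.91 F [-1.6 -1.  -2. ] open 0.0278 gf 49.999127984046936
turn 0.16 | shift mm now-axes [ 9.5 -0.3 43.6] | after turn [ 9.1 -0.2 43.7]
```

View pics/w4.png

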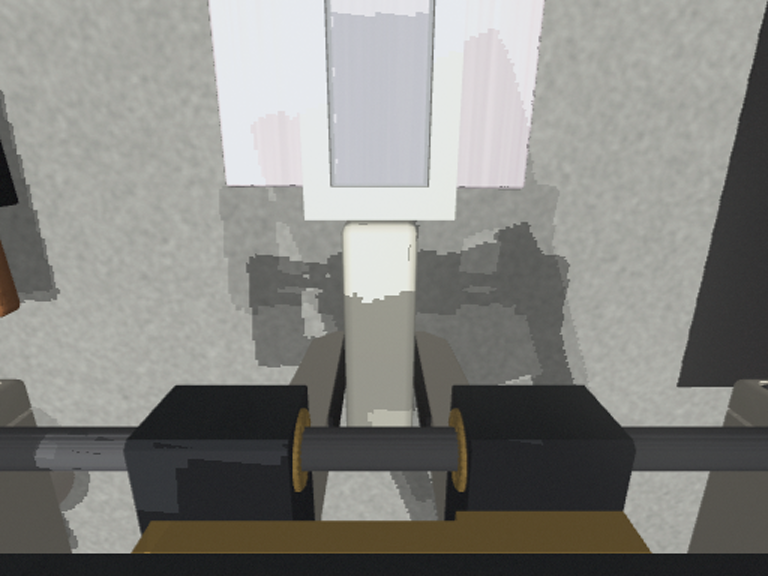

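The wrist view shows the paddle held straight, with its frame edges at u 304 to 456. The apron's front edge runs level from (228,186) to (525,186), so the yaw agrees.

Run:
```python
from h import *
d=np.load("w4.npz");K,P=d["K"],d["P"]
a=ray(K,P,228/1.5,186/1.5,.008);b=ray(K,P,525/1.5,186/1.5,.008);m=(a+b)/2
c=ray(K,P,211/1.5,5/1.5,.008);e=ray(K,P,543/1.5,5/1.5,.008)
print(a.round(4),b.round(4),"w",np.linalg.norm(a-b),"yaw",np.degrees(np.arctan2(b[0]-a[0],a[1]-b[1])), "side yaw",[np.degrees(np.arctan2(*(q-p)[1::-1])) for p,q in((a,c),(b,e))])
y=np.radians(5.1);X=np.array([np.cos(y),np.sin(y)]);print("origin",m[:2]+.15*X)
# frame near edge height: bottom assumed at TCP-0.090
for z in(.08,.085): print(z,ray(K,P,304/1.5,219/1.5,z).round(4),ray(K,P,456/1.5,219/1.5,z).round(4))
```

```text
[0.438  0.3162 0.008 ] [0.4522 0.1584 0.008 ] w 0.1583576323217426 yaw 5.146511872862295 side yaw [np.float64(4.440451516671265), np.float64(5.354404867543254)]
origin [0.59451216 0.25062469]
0.08 [0.4362 0.2636 0.08  ] [0.4413 0.2071 0.08  ]
0.085 [0.437  0.2628 0.085 ] [0.442  0.2081 0.085 ]
```

```bash
python3 -m jog '0 0 -0.001 0.015 0;0 0 0 0.015 0;0 0 0 0.012 0;0 0 0 0.008 0;0 0 0 0.004 0;0 0 0 0 0;0 0 0 0 0'; python3 go.py 0.391 0.232 0.098 5.1
```

```text
t: 13.3
tool_pos: [0.3858, 0.2335, 0.1063]
orientation: [-3.138, -0.141, -0.001]
force: [0.3, 0.1, -0.6]
opening: 0.0272
gripper_force: 50.0
t 13.3 pos [0.3858 0.2335 0.1063] yaw 5.13 tilt 0.03 q6 1.91 F [ 0.3  0.1 -0.6] open 0.0272 gf 49.99921381473541
turn 0.03 | shift mm now-axes [5.1 2.  8.3] | after turn [5.1 2.  8.3]
```

```bash
python3 -m jog '0 0 0 0.004 0;0 0 0 0.003 0;0 0 0 0.0015 0;0 0 0 0 0;0 0 0 0 0'; python3 go.py 0.391 0.232 0.098 5.1
```

```text
t: 13.72
tool_pos: [0.3858, 0.2338, 0.0982]
orientation: [-3.138, -0.141, -0.001]
force: [-4.2, -1.3, 6.2]
opening: 0.0276
gripper_force: 50.0
t 13.72 pos [0.3858 0.2338 0.0982] yaw 5.14 tilt 0.06 q6 1.91 F [-4.2 -1.3  6.2] open 0.0276 gf 50.002225041389465
turn 0.04 | shift mm now-axes [5.  2.3 0.2] | after turn [5.  2.3 0.2]
```

```bash
python3 -m jog '0 0.01 0 -0.0005 0;0 0.012 0 0 0;0 0.012 0 0 0;0 0.012 0 0 0;0 0.012 0 0 0;0 0.012 0 0 0;0 0.012 0 0 0;0 0.01 0 0 0;0 0.008 0 0 0;0 0 0 0 0'; python3 go.py 0.5 0.242 0.098 5.1
```

```text
t: 14.55
tool_pos: [0.4862, 0.2433, 0.1003]
orientation: [-3.137, -0.141, -0.001]
force: [-8.6, -2.3, 20.2]
opening: 0.0275
gripper_force: 50.0
t 14.55 pos [0.4862 0.2433 0.1003] yaw 5.14 tilt 0.08 q6 1.85 F [-8.6 -2.3 20.2] open 0.0275 gf 50.00924348831177
turn 0.04 | shift mm now-axes [13.6  2.5  2.3] | after turn [13.6  2.5  2.3]
```

```bash
python3 -m jog '0 0 0 -0.001 0;0 0 0 -0.001 0;0 0 0 0 0'; python3 -m jog '0 0.004 0 0 0;0 0.004 0 0 0;0 0.002 0 0 0;0 0 0 0 0'; python3 -m jog '0 0.001 0 0 0;0 0.001 0 0 0;0 0.001 0 0 0;0 0.001 0 0 0;0 0 0 0 0';python3 go.py 0.5 0.242 0.098 5.1
```

```text
t: 14.8
tool_pos: [0.4858, 0.2428, 0.1006]
orientation: [-3.138, -0.141, -0.003]
force: [0.2, 0.8, 4.9]
opening: 0.0278
gripper_force: 50.0
t: 15.13
tool_pos: [0.4947, 0.2434, 0.1004]
orientation: [-3.138, -0.141, 0.003]
force: [-6.6, 0.1, 12.0]
opening: 0.0276
gripper_force: 50.0
t: 15.55
tool_pos: [0.4982, 0.2437, 0.1003]
orientation: [3.138, 0.141, -0.004]
force: [-8.4, -0.3, 13.6]
opening: 0.0276
gripper_force: 50.0
t 15.55 pos [0.4982 0.2437 0.1003] yaw 5.14 tilt 0.14 q6 1.84 F [-8.4 -0.3 13.6] open 0.0276 gf 50.005382895469666
turn 0.04 | shift mm now-axes [1.7 1.9 2.3] | after turn [1.6 1.9 2.3]
```

```bash
python3 -m jog '0 0.001 0 -0.0005 0;0 0.001 0 0 0;0 0.001 0 0 0;0 0 0 0 0' | grep -E 'tool|force:'; python3 -m jog '0 0.001 0 0 0;0 0.001 0 0 0;0 0.001 0 0 0;0 0 0 0 0'| grep -E 'tool|force:'; python3 -m jog '0 0.001 0 0 0;0 0.001 0 0 0;0 0.001 0 0 0;0 0 0 0 0'| grep -E 'tool|force:'
```

```text
tool_pos: [0.5008, 0.2438, 0.1004]
force: [-9.2, -1.8, 12.6]
gripper_force: 50.0
tool_pos: [0.5013, 0.2439, 0.1003]
force: [-25.5, -3.0, 26.4]
gripper_force: 50.0
tool_pos: [0.5018, 0.244, 0.1002]
force: [-40.8, -6.9, 40.5]
gripper_force: 50.0
```

```bash
python3 -m jog '0 -0.002 0 -0.001 0;0 -0.003 0 0 0;0 0 0 0 0'| grep -E 'tool|force:'; python3 -m jog '1 0 0 0 0;0.9 0 0 0 0;0.8 0 0 0 0;0.8 0 0 0 0;0.8 0 0 0 0;0.8 0 0 0 0;0.8 0 0 0 0;0.8 0 0 0 0' 20; python3 -m jog '0.8 0 0 -0.02 0;0.8 0 0 -0.03 0;0.8 0 0 -0.03 0;0.8 -0.02 0 -0.03 0;0.8 -0.02 0 -0.02 0;0.8 -0.02 0 0 0;0.8 -0.02 0 0 0;0.8 0 0 0 0'| grep -E 'tool|force:'
python3 - <<'E'
from h import *
im,K,P=cam("wrist");np.savez("w5.npz",im=im,K=K,P=P);save("w5.png",im,1.5)
E
```

```text
tool_pos: [0.5008, 0.2439, 0.1005]
force: [-9.4, 0.3, 6.4]
gripper_force: 50.0
t: 17.47
tool_pos: [0.503, 0.2439, 0.1013]
orientation: [3.138, 0.141, 0.0]
force: [0.6, 0.1, 0.6]
opening: 0.0732
gripper_force: 0.0
tool_pos: [0.4209, 0.2368, 0.2315]
force: [-0.5, -0.8, 0.2]
gripper_force: 0.0
```

View pics/w5.png

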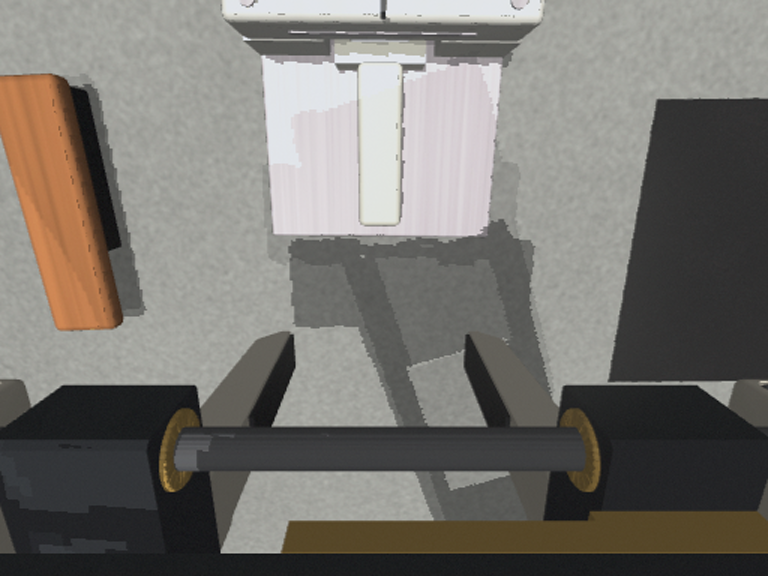

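The paddle is in the bay, with the handle straight down the apron from (380,64) to (380,225). The apron's front edge runs from (275,234) to (489,236).

Run:
```python
from h import *
d=np.load("w5.npz");K,P=d["K"],d["P"]
r=lambda u,v,z:ray(K,P,u/1.5,v/1.5,z)[:2]
a,b=r(275,234,.008),r(489,235.5,.008);m=(a+b)/2;w=b-a
print("w",np.linalg.norm(w)); Y=(a-b)/np.linalg.norm(w);X=np.array([Y[1],-Y[0]]);print("yaw",np.degrees(np.arctan2(X[1],X[0])))
f=lambda p:((np.dot(p-m,X)-.15)*1000,np.dot(p-m,Y)*1000)
for n,p in dict(endL=r(359,224,.036),endR=r(401,224,.036),topL=r(359,66,.036),topR=r(402,66,.036),frL=r(336,68,.028),frR=r(426,68,.028)).items(): print(n,np.round(f(p),1))
```

```text
w 0.1587356709649326
yaw 4.772336020096816
endL [-137.7   15.7]
endR [-137.5  -12.4]
topL [-42.4  15.1]
topR [-42.2 -10.8]
frL [-42.1  29.7]
frR [-41.7 -26.1]
```

```bash
python3 - <<'E'
from h import *
d=np.load("top.npz");K,P=d["K"],d["P"]
f=lambda u,v,z:ray(K,P,115+u/5-.4,145+v/5-.4,z).round(4)
print("bar centre",f(157,187,.124),"white line",f(188,158,.124),"index",f(173,285,.08))
E
python3 go.py 0.63 0.255 0.32 5
```

```text
bar centre [0.6213 0.2489 0.124 ] white line [0.6371 0.2328 0.124 ] index [0.5762 0.2511 0.08  ]
t 18.18 pos [0.4222 0.2369 0.2315] yaw 5.18 tilt 0.03 q6 1.89 F [-0.  -0.4  0.2] open 0.0749 gf 0.0
turn 0.18 | shift mm now-axes [208.6   0.7 -88.4] | after turn [208.5   0.  -88.5]
```

```bash
python3 -m jog '0.8 0.01 0 -0.02 0;0.8 0.02 0 -0.02 0;0.8 0.02 0 -0.02 0;0.8 0.02 0 -0.02 0;0.8 0.025 0 -0.01 0;0.8 0.025 0 0 0;0.8 0.025 0 0 0;0.8 0.025 0 0 0;0.8 0.025 0 0 0;0.8 0 0 0 0'| grep -E 'tool|force:'; python3 -m jog '0.8 0 0 0 0;0.8 0 0 0 0'| grep -E 'tool'
python3 - <<'E'
from h import *
im,K,P=cam("wrist");np.savez("w6.npz",im=im,K=K,P=P);save("w6.png",im,1.5)
print(proj(K,P,[.621,.249,.124])*1.5)
E
```

```text
tool_pos: [0.6211, 0.2535, 0.3184]
force: [1.0, 1.1, -0.2]
gripper_force: 0.0
tool_pos: [0.6175, 0.2541, 0.3205]
[386.40698095 271.69878714]
```

View pics/w6.png

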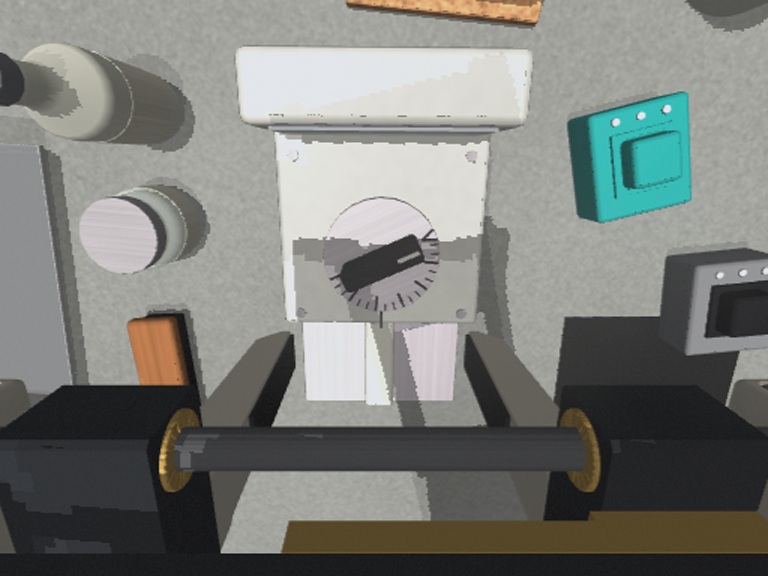

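The bar is at (383,263) with its white line and V at the right end (410,257 and 432,237). The index is at (381,320). The reading is roughly 107°.

```bash
cat > bar.py <<'E'
from h import *
import sys
from scipy.optimize import least_squares
d=np.load(sys.argv[1]);im,K,P=d["im"],d["K"],d["P"];u0,v0,u1,v1=map(int,sys.argv[2:6])
g=cv2.cvtColor(im,cv2.COLOR_RGB2GRAY);m=np.zeros_like(g);m[v0:v1,u0:u1]=(g[v0:v1,u0:u1]<70)*255
m=cv2.morphologyEx(m,cv2.MORPH_OPEN,np.ones((3,3),np.uint8))
cs,_=cv2.findContours(m,cv2.RETR_EXTERNAL,cv2.CHAIN_APPROX_NONE);c=max(cs,key=cv2.contourArea)
pts=np.array([ray(K,P,*p[0],.124)[:2] for p in c],np.float32)*1000
(cx,cy),(w,h),a=cv2.minAreaRect(pts);L=a if w>h else a+90
print("bar c",cx,cy,w,h,"long dir",L,"reading cand",[(L+k-185.1)%360 for k in(0,180)])
E
python3 bar.py w6.npz 215 150 300 200
python3 go.py 0.6213 0.25 0.32 -20
python3 - <<'E'
from h import *
d=np.load("w6.npz");K,P=d["K"],d["P"]
print([ray(K,P,u/1.5,v/1.5,.09).round(4) for u,v in((325,252),(440,252),(382,197))])
E
```

```text
bar c 626.322509765625 254.31130981445312 21.22844886779785 58.67469787597656 long dir 119.3695125579834 reading cand [294.2695125579834, 114.2695125579834]
t 19.23 pos [0.6172 0.2543 0.3211] yaw 5.14 tilt 0.02 q6 1.8 F [ 0.5 -0.4 -0.5] open 0.0744 gf 0.0
turn 25.14 | shift mm now-axes [3.7 4.6 1.1] | after turn [5.4 2.6 1.1]
[array([0.6231, 0.296 , 0.09  ]), array([0.631, 0.208, 0.09 ]), array([0.6684, 0.2562, 0.09  ])]
```

```bash
python3 -m jog '0.6 0 0 0 -7;0.6 0 0 0 -7;0.6 0 0 0 -7;0.6 0 0 0 -7;0.6 0 0 0 -7;0.6 0 0 0 -7;0.6 0 0 0 -7;0.6 0 0 0 -7'>/dev/null; python3 -m jog '0.6 0 0 0 -7;0.6 0 0 0 -7;0.6 0 0 0 -7;0.6 0 0 0 -7;0.6 0 0 0 -7;0.6 0 0 0 -7;0.6 0 0 0 -7;0.6 0 0 0 -7;0.6 0 0 0 -1;0.6 0 0 0 0'>/dev/null; python3 go.py 0.625 0.2525 0.179 118
python3 - <<'E'
from h import *
im,K,P=cam("wrist");np.savez("w7.npz",im=im,K=K,P=P);save("w7.png",im,1.5)
u,v=proj(K,P,[.625,.2525,.124])*1.5;print(u,v)
u,v=int(u/1.5),int(v/1.5);save("w7c.png",im[max(0,v-60):v+60,max(0,u-80):u+80],4)
E
```

```text
t 20.73 pos [0.6169 0.2544 0.3221] yaw 118.03 tilt 0.06 q6 -0.17 F [-0.6 -0.5  0.5] open 0.0556 gf 0.0
turn 0.03 | shift mm now-axes [ -5.4   6.1 143.1] | after turn [ -5.5   6.2 143.1]
389.2805783057298 285.00977283674877
```

View pics/w7c.png

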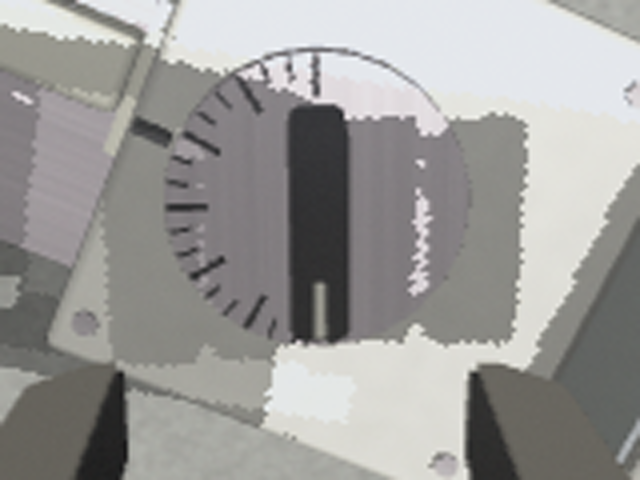

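The bar stands exactly along the tool's x, from (319,107) to (319,342) with the white line at the bottom. The index at (150,132) sits just short of the 120 tick, so the reading is about 115°.

Run:
```python
from h import *
d=np.load("w7.npz");K,P=d["K"],d["P"]
f=lambda u,v,z:ray(K,P,179+u/4-.4,130+v/4-.4,z)
print("bar",f(319,107,.124),f(319,342,.124));c=(f(165,197,.09)+f(470,197,.09))/2;print("disc",c,f(317,47,.09))
i1,i2=f(137,127,.08),f(168,140,.08);print("index",i1,i2,np.degrees(np.arctan2(*(i1-i2)[1::-1])))
```

```text
bar [0.60683067 0.2835382  0.124     ] [0.63748283 0.22678175 0.124     ]
disc [0.62262596 0.2548021  0.09      ] [0.60176763 0.29315877 0.09      ]
index [0.56660996 0.24628967 0.08      ] [0.57645301 0.24708112 0.08      ] -175.40290839872702
```

```bash
python3 -m jog '0.6 -0.0035 0.0045 0.02 0;0.6 0 0 0.025 0;0.6 0 0 0.025 0;0.6 0 0 0.025 0;0.6 0 0 0.02 0;0.6 0 0 0.015 0;0.6 0 0 0.01 0;0.6 0 0 0.003 0;0.6 0 0 0 0;0.6 0 0 0 0'|grep -E 'tool|force:'; python3 -m jog '0 0 0 0 0;0 0 0 0 0;0 0 0 0 0;0 0 0 0 0;0 0 0 0 0;0 0 0 0 0;0 0 0 0 0;0 0 0 0 0' 15; python3 go.py 0.6225 0.2535 0.179 65
```

```text
tool_pos: [0.6236, 0.2535, 0.1795]
force: [1.3, 0.2, 0.6]
gripper_force: 0.0
t: 22.28
tool_pos: [0.6241, 0.2538, 0.1784]
orientation: [1.614, 2.693, 0.004]
force: [6.8, 2.7, -3.3]
opening: 0.0161
gripper_force: 15.0
t 22.28 pos [0.6241 0.2538 0.1784] yaw 118.14 tilt 0.18 q6 -0.18 F [ 6.8  2.7 -3.3] open 0.0161 gf 14.98940572142601
turn 53.14 | shift mm now-axes [ 0.5 -1.5 -0.6] | after turn [-0.9 -1.3 -0.6]
```

```bash
python3 -m jog '0 0 0.0015 0 0;0 0 0 0 6;0 0 0 0 7;0 0 0 0 7;0 0 0 0 7;0 0 0 0 7;0 0 0 0 7;0 0 0 0 7;0 0 0 0 5;0 0 0 0 0'; python3 -m jog '0 0 0 0 0;0 0 0 0 0;0 0 0 0 0'; python3 go.py 0.6225 0.2535 0.179 65.1
```

```text
t: 23.12
tool_pos: [0.625, 0.254, 0.1785]
orientation: [2.651, 1.685, 0.002]
force: [3.7, 0.1, -2.3]
opening: 0.0158
gripper_force: 15.0
t: 23.37
tool_pos: [0.625, 0.2539, 0.1785]
orientation: [2.645, 1.694, 0.002]
force: [5.3, 0.8, -2.0]
opening: 0.0158
gripper_force: 15.0
t 23.37 pos [0.625  0.2539 0.1785] yaw 65.29 tilt 0.07 q6 0.74 F [ 5.3  0.8 -2. ] open 0.0158 gf 14.990497827529907
turn 0.19 | shift mm now-axes [-1.4 -2.1 -0.5] | after turn [-1.4 -2.1 -0.5]
```

```bash
python3 -m jog '0.6 0 0 0 0;0.6 0 0 0 0;0.6 0 0 0 0;0.6 0 0 0 0;0.6 0 0 0 0;0.6 0 0 0 0'|grep -E 'opening|force:';  python3 -m jog '0.6 0 0 -0.015 0;0.6 0 0 -0.02 0;0.6 0 0 -0.025 0;0.6 0 0 -0.025 0;0.6 0 0 -0.025 0;0.6 0 0 -0.02 0;0.6 0 0 0 0;0.6 0 0 0 0'|grep -E 'tool|force:'
python3 - <<'E'
from h import *
im,K,P=cam("wrist");np.savez("w8.npz",im=im,K=K,P=P)
u,v=proj(K,P,[.6235,.2535,.1])
u,v=int(u),int(v);print(u,v);save("w8c.png",im[v-60:v+60,u-80:u+80],5)
E
```

```text
force: [0.3, -0.6, -0.5]
opening: 0.0511
gripper_force: 0.0
tool_pos: [0.6252, 0.2543, 0.3114]
force: [-0.9, -0.0, -0.5]
gripper_force: 0.0
251 182
```

View pics/w8c.png

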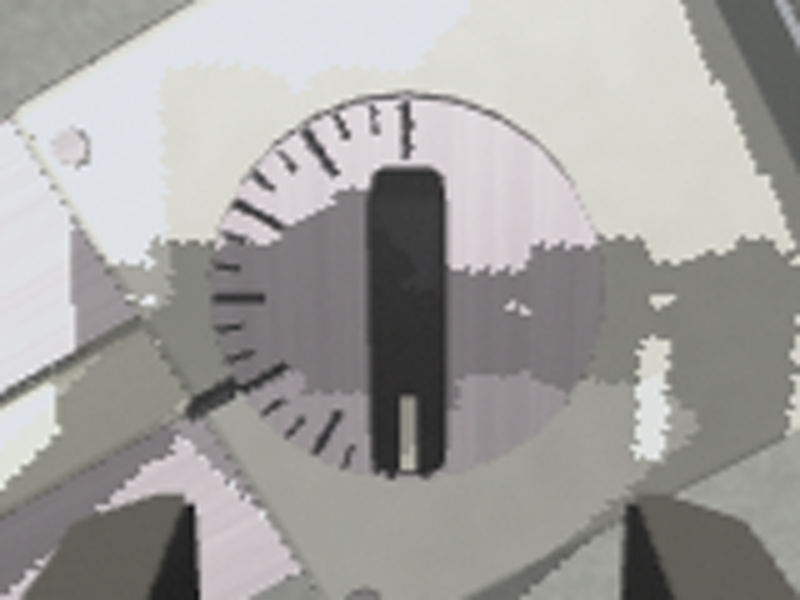

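The second long tick, at (240,390) to (287,368), runs straight into the index line at (190,413) to (235,388), so the dial reads about 60°. I'll check that in numbers and locate the key.

```bash
python3 - <<'E'
from h import *
d=np.load("w8.npz");K,P=d["K"],d["P"]
f=lambda u,v,z:ray(K,P,171+u/5-.4,122+v/5-.4,z)[:2]
c=(f(213,297,.09)+f(604,297,.09))/2; 
an=lambda p,q:np.degrees(np.arctan2(*(p-q)[::-1]))%360
t1,t2=f(240,390,.09),f(287,368,.09);print("c",c,"tick",an(t1,t2),an(t1,c),an(t2,c)); 
for z in(.08,.09):
  i1,i2=f(190,413,z),f(235,388,z);print(z,"index",an(i1,i2),an(i1,c),an(i2,c))
E
python3 go.py 0.59 -0.073 0.31 11
```

```text
c [0.6236716  0.25238553] tick 181.03017350067952 184.84225938554678 186.2671518465671
0.08 index 184.9886531881382 186.13149970282348 186.4311681117805
0.09 index 184.98865318813822 183.89521472536333 183.6003681938876
t 24.58 pos [0.6245 0.254  0.3091] yaw 65.14 tilt 0.07 q6 0.74 F [-0.2  0.5 -0.7] open 0.056 gf 0.0
turn 54.14 | shift mm now-axes [-311.2  106.2   -1.1] | after turn [-96.3 314.4  -0.9]
```

```bash
python3 -m jog '0 -0.022 0.0076 0 0;0 -0.022 0.0076 0 0;0 -0.022 0.0076 0 0;0 -0.022 0.0076 0 0;0 -0.022 0.0076 0 0;0 -0.022 0.0076 0 0;0 -0.022 0.0076 0 0' >/dev/null; python3 -m jog '0 -0.022 0.0076 0 0;0 -0.022 0.0076 0 0;0 -0.022 0.0076 0 0;0 -0.022 0.0076 0 0;0 -0.022 0.0076 0 0;0 -0.022 0.0076 0 0;0 -0.022 0.0076 0 0'>/dev/null;  python3 -m jog '0 0 0 0 6;0 0 0 0 6;0 0 0 0 6;0 0 0 0 6;0 0 0 0 6;0 0 0 0 6;0 0 0 0 6;0 0 0 0 6;0 0 0 0 6;0 0 0 0 0'|grep -E 'tool|opening'
python3 - <<'E'
from h import *
im,K,P=cam("wrist");np.savez("w9.npz",im=im,K=K,P=P);save("w9.png",im,1.5)
print(proj(K,P,[.5905,-.0733,.066])*1.5)
E
python3 go.py 0.59 -0.073 0.2 11
```

```text
tool_pos: [0.5907, -0.07, 0.3063]
opening: 0.0007
[383.17222805 261.11566883]
t 26.63 pos [ 0.5908 -0.0701  0.3065] yaw 11.23 tilt 0.17 q6 1.17 F [0.1 0.1 0.2] open 0.0003 gf 0.0
turn 0.23 | shift mm now-axes [ -1.    2.9 106.5] | after turn [ -1.3   2.7 106.5]
```

View pics/w9.png

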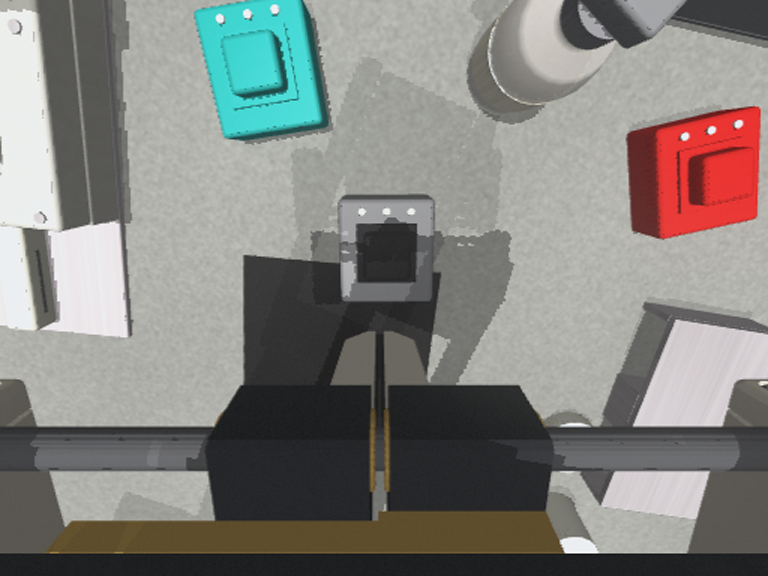

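The black key cap on the grey console is at (387,253). Turquoise (252,62) and red (722,178) are the decoys. The spray bottle at (540,60) is clear of the gripper body.

```bash
python3 - <<'E'
from h import *
d=np.load("w9.npz");K,P=d["K"],d["P"]
for u,v in((387,253),(415,253),(360,253),(387,224),(387,282)):print(ray(K,P,u/1.5,v/1.5,.066).round(4))
E
python3 go.py 0.595 -0.076 0.156 11
```

```text
[ 0.5976 -0.075   0.066 ]
[ 0.6018 -0.0968  0.066 ]
[ 0.5935 -0.054   0.066 ]
[ 0.6202 -0.0705  0.066 ]
[ 0.574  -0.0797  0.066 ]
t 26.63 pos [ 0.5908 -0.0701  0.3065] yaw 11.23 tilt 0.17 q6 1.17 F [0.1 0.1 0.2] open 0.0003 gf 0.0
turn 0.23 | shift mm now-axes [  3.4   6.8 150.5] | after turn [  3.    6.6 150.5]
```

```bash
python3 -m jog '0 0.003 0.006 0.02 0;0 0 0 0.025 0;0 0 0 0.025 0;0 0 0 0.025 0;0 0 0 0.02 0;0 0 0 0.015 0;0 0 0 0.01 0;0 0 0 0.005 0;0 0 0 0 0;0 0 0 0 0'|grep -E 'tool|force:'; python3 -m jog '0 0 0 0.003 0;0 0 0 0.002 0;0 0 0 0.002 0;0 0 0 0.001 0;0 0 0 0 0;0 0 0 0 0'|grep -E 'tool|force:'; python3 -m jog '0 0 0 0.001 0;0 0 0 0.001 0;0 0 0 0.001 0;0 0 0 0 0;0 0 0 0 0'|grep -E 'tool|force:'
```

```text
tool_pos: [0.5958, -0.0755, 0.1638]
force: [0.7, -0.2, 0.6]
gripper_force: 0.0
tool_pos: [0.5955, -0.0755, 0.1553]
force: [0.3, 1.0, -0.1]
gripper_force: 0.0
tool_pos: [0.5955, -0.0755, 0.1521]
force: [-0.0, -0.3, -0.4]
gripper_force: 0.0
```

```bash
python3 -m jog '0 0 0 0.001 0;0 0 0 0.001 0;0 0 0 0.001 0;0 0 0 0 0'|grep -E 'tool|force:'; python3 -m jog '0 0 0 0.001 0;0 0 0 0.001 0;0 0 0 0 0'|grep -E 'tool|force:';  python3 -m jog '0 0 0 0.001 0;0 0 0 0.001 0;0 0 0 0 0'|grep -E 'tool|force:'
```

```text
tool_pos: [0.5957, -0.0755, 0.1492]
force: [0.0, -0.8, 1.2]
gripper_force: 0.8
tool_pos: [0.5957, -0.0755, 0.1472]
force: [-0.7, 0.7, 1.2]
gripper_force: 1.1
tool_pos: [0.5956, -0.0755, 0.1452]
force: [0.7, -0.7, 1.9]
gripper_force: 1.3
```

```bash
python3 -m jog '0 0 0 0.001 0;0 0 0 0 0;0 0 0 0 0'|grep -E 'tool|force:'; python3 -m jog '0 0 0 0.0005 0;0 0 0 0 0;0 0 0 0 0'|grep -E 'tool|force:'
```

```text
tool_pos: [0.5957, -0.0755, 0.1444]
force: [-0.5, 0.1, 2.8]
gripper_force: 1.8
tool_pos: [0.5957, -0.0755, 0.1443]
force: [-2.2, 0.5, 6.7]
gripper_force: 3.5
```

```bash
python3 -m jog '0 0 0 0 0;0 0 0 0 0;0 0 0 0 0;0 0 0 0 0;0 0 0 0 0;0 0 0 0 0;0 0 0 0 0;0 0 0 0 0'|grep -E 'tool|force:'; python3 -m jog '0 0 0 0.002 0;0 0 0 0.002 0;0 0 0 0.002 0;0 0 0 0.002 0;0 0 0 0.001 0;0 0 0 0 0;0 0 0 0 0'|grep -E 'tool|force:'
```

```text
tool_pos: [0.5958, -0.0755, 0.1444]
force: [-1.6, 1.3, 7.5]
gripper_force: 3.5
tool_pos: [0.5962, -0.0756, 0.138]
force: [-11.4, 2.2, 26.1]
gripper_force: 12.8
```

Fully down: 12 mm of travel and 26 N, on the stop. Releasing and backing off.

```bash
python3 -m jog '0 0 0 -0.01 0;0 0 0 -0.02 0;0 0 0 -0.025 0;0 0 0 -0.025 0;0 0 0 -0.03 0;0 0 0 -0.03 0;0 0 0 0 0;0 0 0 0 0'|grep -E 't:|tool|force:'
python3 - <<'E'
from h import *
im,K,P=cam("top");a=im[120:270,100:350];save("end.png",a,3)
E
```

```text
t: 31.63
tool_pos: [0.5966, -0.0757, 0.2771]
force: [0.0, -0.6, -0.5]
gripper_force: 0.0
```

View pics/end.png

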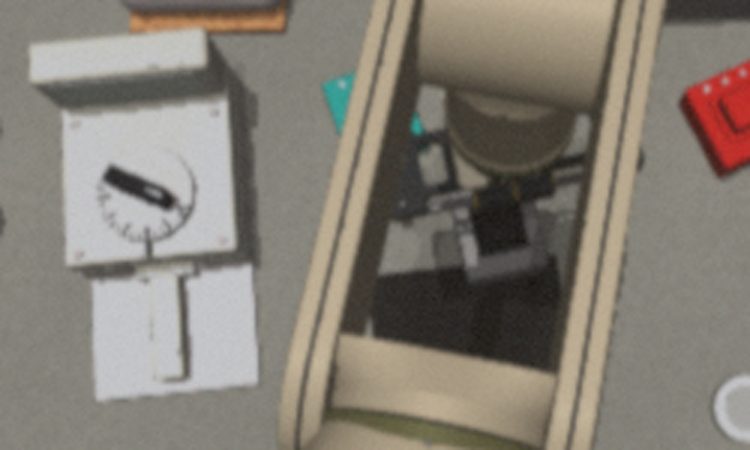

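The paddle is home in the bay (168,325), the dial is set with its bar at (140,187), and the arm is clear. I'm handing the job in.

```bash
python3 -c "
from plant import robot
print(robot.close_job())"
```

```text
the job is handed in; nothing more can be done
None
```

I completed every step and handed the job in at about 32 s; no verdict came back. By camera and force readings, the paddle is home in the bay, the dial reads about 60°, and the key was held at the first click, pressed fully and released.

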